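Wind up the talking bead counter and switch it on

TASK

Get the talking bead counter going: fit the loose crank all the way down onto the counter's square shaft, wind it clockwise (seen from above) a little over two full turns until the red pointer stands inside the green band, and then press down the raised end (with the white dot) of the orange rocker switch until it has tipped fully over. Leave the crank on the shaft and let go of it, and leave the tub, blocks, ball and pot where they stand.

Things in the scene. Friction and masses are not known exactly. Their poses are not given: they have to be found in the camera images.
- counter: The talking bead counter: white box 170 (x) x 260 (y) x 70 mm high, blue base, fixed. Origin: centre of its underside, z up. On its flat top: the brass square shaft (towards +y), the orange rocker in a black frame (towards -y), and along its +x edge a black pointer slot running along y under a clear window (top 80 mm above the cart).
- shaft_seat (a point): Foot of the upright brass square shaft, on its axis, 74 mm above the cart, where the crank's underside comes to rest (top of a steel collar 26 mm across). The shaft is 14 mm square for 18 mm above this point, then a 10 mm square nose 4 mm high. The frame turns with the shaft; x and y are square to its faces, z up.
- shaft (a joint): Turn of the square shaft in rad, growing clockwise seen from above; end stops at 0 and 16.5; it starts between 0 and 1.5. About 0.08 N m of friction, and it stays where it is left. Each rad moves the red pointer 6.4 mm towards the counter's -y; the pointer is in the middle of the green band at 14.0 rad.
- crank: The loose crank, 0.21 kg, standing socket down, as used. Origin: centre of the hub's underside, z up. Blue hub 28 mm square (faces square to x and y), 46 high, y faces free to grip. Socket 15.5 mm square, 26 deep, 2 mm chamfer, aligned with the hub; fits in any of four quarter turns. A flat arm (14 wide, 36 to 44 mm above the origin) runs along +x to the knob.
- knob_mid (a point): Middle of the crank's upright yellow knob, on its axis: 18 mm across, it stands from 46 to 86 mm above the crank's underside; this point is 68 mm above the underside and 66 mm along crank +x from the hub's axis. The knob spins freely on the arm, so it can be held tight while it is led round.
- pointer_tip (a point): The red pointer, a bar 20 x 4 mm across the slot; it moves only with the shaft. Under the window, cannot be touched.
- band (a point): Centre of the green band, 16 mm long along the counter's y, in the pointer slot; axes as the counter's.
- rocker (a joint): Tilt of the orange rocker in rad: 0 off (the end towards the counter's -y, with the white dot, is up), 0.3 fully on (that end down). It takes about 2 N at the white dot, more nearer the pivot, and stays where it is left.
- rocker_press (a point): Where to press: the white dot on top of the raised end of the orange rocker (rocker 60 mm long along the counter's y, 32 mm wide), 21 mm sideways from its pivot; moves about 6 mm down when switched on.
- bead_tub: Frosted plastic tub with beads, 84 mm across, 60 high; origin at the centre of its underside. Bystander.
- hex_a: Light wooden hexagon block, 60 mm over corners, 28 high; origin under its centre. Bystander.
- hex_b: Darker wooden hexagon block, as the other. Bystander.
- ball_center (a point): Centre of the black rubber ball, 60 mm across, resting in a green ring. Bystander.
- pot: White ceramic pot with blue stripes, 96 mm across the rim, 85 high; origin at the centre of its underside. Bystander.
Mind the look-alikes: they are no part of the job. Of the things that look like the crank, the largest one is meant.

How it is judged:
On the way, in this order (a step that is already met when the one before it is completed fails the run):
1. the crank is fully down on the square shaft (horizontal distance between crank and shaft_seat below 0.004 m and z of crank in the frame of shaft_seat between -0.005 and 0.005 m and angle between crank's own z axis and vertical below 0.15 rad), for 0.2 s.
2. with the crank on the shaft, the pointer has been wound into the green band (all of step 1 and y of pointer_tip in the frame of band between -0.008 and 0.008 m), for 0.2 s.
3. the rocker is pressed over to on (all of step 2 and value of joint rocker above 0.22 rad), for 0.2 s.
At the end, for the whole second after the job is handed in: The crank sits upright on the shaft, within 4 mm of its axis and 5 mm of fully down, at rest and let go; the red pointer is within 8 mm of the middle of the green band; the rocker is tipped on (past 0.22 of 0.3 rad) (all of step 3 and linear speed of crank below 0.02 m/s); the robot touches nothing.
It fails at once if the tub, a block, the ball or the pot was shifted by more than 30 mm (distance of any of bead_tub, hex_a, hex_b, ball_center, pot from where it was at the start of the episode above 0.03 m).
It fails at once if the rocker was switched on before the pointer was wound into the band (value of joint rocker above 0.22 rad and y of pointer_tip in the frame of band above 0.008 m).
It also fails if it takes over 72 s, if anything falls off the work surface, if the arm or the gripper's body presses on something with over 40 N, if the wrist force passes 120 N, or if a joint passes its speed limit or range.

ROBOT

A 6-joint arm with a two-finger parallel gripper is mounted at the origin on the work surface. World frame = base frame: x ahead of the robot, y to its left, z up, the work surface at z = 0. Lengths are in m, angles in rad, forces in N, time in s.
With the tool pointing down it reaches from about 0.325 to 0.85 m from the base axis. Payload 15.5 kg.
Tool frame: the origin (TCP) lies at the very end of the fingers, on their centre line; the grasp point (between the pads) lies 19 mm behind it (arm.grip_depth is the distance from the TCP to the grasp point, in m); z points along the fingers, y is the line along which they close (so a half turn about z gives the same grasp; the last joint's range is limited). The gripper opens to 91 mm and grips with 3 to 60 N. Pads are 32 mm wide; open, the fingers measure 118 mm over their backs; the gripper's body (76 mm by 178 mm) begins 60 mm behind the grasp point.
Start: joints at [-1.385, 0.494, 1.345, -0, 1.302, -0.096], TCP at [0.173, -0.601, 0.214] pointing down, gripper open.
Joint ranges: [-2.91, 2.91], [-0.82, 2.16], [0.22, 2.67], [-1.22, 4.37], [0.12, 2.79], [-3.08, 3.08]. Speed limits (rad/s): [1.89, 1.89, 2.57, 3.01, 3.01, 3.01].

INTERFACE

Orientations are given as a rotation vector (axis times angle).
In Python, from rig import arm, eyes, job gives the robot as it stands. The module is installed in compiled form; this text tells all that it offers.
- The arm moves only by the shell command python3 -m inch 'ROWS'. ROWS is JSON, a list of rows, each a list of 5 numbers: the shift along the tool's x, y, z in units of 0.05 m (1.0 is 0.05 m), then the turn about the tool's z in units of 5 degrees (1.0 is 5 degrees), then the finger opening in mm, from 0 to 91.2. In form: [[dx, dy, dz, turn, gripper], ...]. A call has exactly 8 rows; each row shifts and turns the commanded pose from where the row before left it, along the tool's axes as they then stand; what a row does not reach is not made up. A row lasts 1/8 s, in which the tool goes at most 62.5 mm and 10.7 degrees, less where a joint would pass 70% of its speed; a pose out of reach is approached as far as the arm can. A call with a number of a shift or a turn outside -1 to 1 is refused whole. A call with a gripper value outside its range is refused whole. The fingers move at their own pace and stop on an object; the grip force is fixed at half the most. Time passes only in rows, so rows that do not move let the fingers close, or fill a call up. It gives the time, the measured TCP pose, the force, the opening and the grip force at its end, in the units of the state.
- arm.read_state(): the state, without advancing time (a new reading comes with each control period).
- eyes.read_camera(name): name is "side" or "top"; returns (picture, depth): 480x640x3 uint8, blue, green, red; 480x640 float32, m along the optical axis (not along the pixel's ray), 0 where there is no reading.
- eyes.calibration(name): a dict with "intrinsics" (3x3 intrinsics, pixels), "k1" (the pictures are not rectified: a ray, as slopes to the right and down, at radius r is drawn at 1 + k1 r^2 times it, then the intrinsics apply), "R" (3x3) and "t" (3): a world point X has camera coordinates R X + t. Camera axes: x right, y down, z forward; pixel columns grow to the right and rows downward; lengths in m; the calibration is good to about 2 mm. A picture is of the moment at which its call begins. calibration takes no time and is no camera call.
- job.hand_in(): hands the job in; it is judged then, once.
The state is a dict: "t": time; "qpos": joint angles; "joint_velocities": joint speeds; "joint_efforts": joint torques, N m; "tool_pos": TCP position; "ee_rot": TCP orientation; "contact_force": force on the tool from outside, world axes, zero at the start; "ft_torque": the same for the moment, N m; "gripper_width": finger opening in m; "grasp_force": force on a finger pad.
Only numpy, scipy, OpenCV 4.12 (cv2) and the standard library are available. Lean on these libraries where they do the work, as an engineer would, in place of code of your own. Each camera call takes 0.05 s, during which the arm holds its last target. There are 200 camera calls.

## Working session

There is one attempt and no reset: what is moved stays moved. The work goes in short steps, Python scripts to look and compute and a shell command to move; the robot and the scene stay as the last step left them, time stands still between calls to the robot, and variables do not carry over. Pictures are saved under pics/ and viewed, at most 10 in all, crops included, and the job is handed in when it is done.

```bash
mkdir -p pics
cat > h.py <<'E'
import numpy as np, cv2
from rig import arm, eyes, job
def snap(n):
    p,d=eyes.read_camera(n); return p,d,eyes.calibration(n)
def rays(px,c):
    K=c["intrinsics"]; k=float(c["k1"])
    uv=np.atleast_2d(px).astype(float)
    s=(uv-[K[0][2],K[1][2]])/[K[0][0],K[1][1]]
    u=s.copy()
    for _ in range(20): u=s/(1+k*(u**2).sum(1,keepdims=True))
    return np.c_[u,np.ones(len(u))]
def plane(px,c,z):
    R=np.array(c["R"]);t=np.array(c["t"]).ravel()
    o=-R.T@t; d=rays(px,c)@R
    return o+d*((z-o[2])/d[:,2])[:,None]
def cloud(d,c):
    R=np.array(c["R"]);t=np.array(c["t"]).ravel()
    v,u=np.mgrid[:d.shape[0],:d.shape[1]]
    r=rays(np.c_[u.ravel(),v.ravel()],c)
    return ((r*d.reshape(-1,1)-t)@R).reshape(*d.shape,3)
E
python3 - <<'E'
from h import *
for n in("top","side"):
    p,d,c=snap(n); cv2.imwrite(f"pics/{n}0.png",p); np.savez(f"{n}0.npz",p=p,d=d)
    R=np.array(c["R"]);print(n,c["intrinsics"],c["k1"],-R.T@np.array(c["t"]).ravel(),R[2])
s=arm.read_state();print(s["t"],s["tool_pos"],s["ee_rot"])
E
```

```text
top [[580.10247667   0.         326.5529829 ]
 [  0.         580.10247667 254.13539291]
 [  0.           0.           1.        ]] 0.04648364726039185 [ 0.22147019 -0.00917236  1.62628321] [ 2.23336695e-01  5.91132661e-04 -9.74741182e-01]
side [[583.98309507   0.         311.41063345]
 [  0.         583.98309507 240.79444381]
 [  0.           0.           1.        ]] -0.1714000196177739 [ 0.52936065 -1.03320768  0.90464305] [ 0.02705213  0.78935808 -0.61333677]
0.1 [ 0.17314241 -0.60019171  0.21340449] [-3.10962013e+00 -4.39430263e-01  3.92738673e-05]
```

View pics/top0.png

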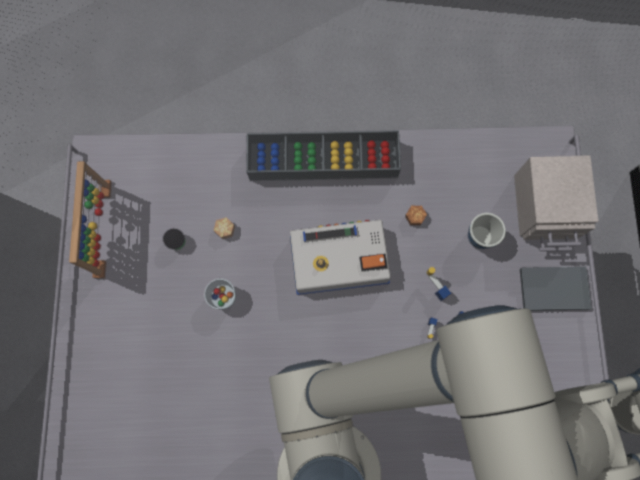

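View pics/side0.png

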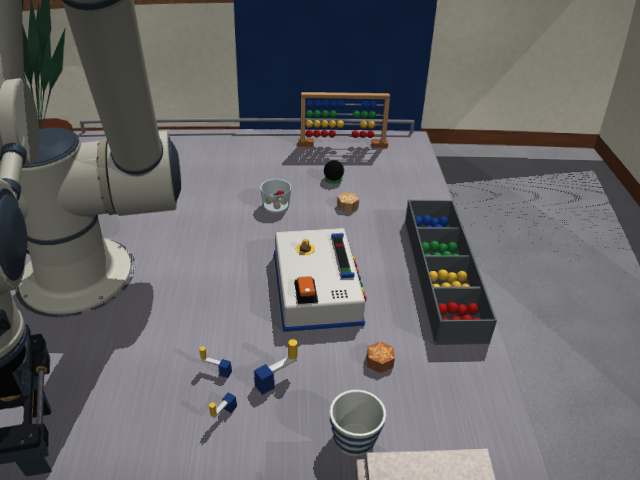

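The top view has world +x up and +y left. The largest crank's hub is at about (440,290) and its knob at (432,270), with smaller look-alikes nearby. In the side view the big crank's hub is at (264,378), its knob at (293,349), the shaft at (305,247) and the rocker at (306,288).

Run:
```python
from h import *
T=np.load("top0.npz");S=np.load("side0.npz")
def crop(p,x,y,w,h,k):return cv2.resize(p[y:y+h,x:x+w],None,fx=k,fy=k,interpolation=cv2.INTER_CUBIC)
a=crop(S["p"],190,330,120,90,5)[:, :]; b=crop(S["p"],265,220,110,90,5)
e=crop(T["p"],285,210,110,90,5); f=crop(T["p"],400,250,60,90,5)
im=np.zeros((920,1160,3),np.uint8)
im[:450,:600]=a;im[:450,605:1155]=b;im[460:910,:550]=e;im[460:910,605:905]=f
cv2.imwrite("pics/crops.png",cv2.resize(im,(756,600),interpolation=cv2.INTER_AREA))
for n,D in(("top",T),("side",S)):
    c=eyes.calibration(n);P=cloud(D["d"],c);h=cv2.cvtColor(D["p"],cv2.COLOR_BGR2HSV)
    for nm,lo,hi in(("blue",(105,120,40),(125,255,255)),("yel",(15,130,80),(32,255,255)),("org",(5,150,100),(15,255,255)),("grn",(45,100,30),(80,255,255)),("red",(0,170,60),(4,255,255))):
        m=cv2.inRange(h,lo,hi);k,l,st,ce=cv2.connectedComponentsWithStats(m)
        for i in range(1,k):
            if st[i,4]<8:continue
            q=P[(l==i)&(D["d"]>0)]
            if len(q)<4:continue
            md=np.median(q,0)
            if not(.3<md[0]<.75 and -.5<md[1]<.25 and md[2]<.3):continue
            print(n,nm,ce[i].round(1),st[i],md.round(3),q[:,2].max().round(3))
```

```text
top blue [354.6 230.2] [354 228   2   6   8] [ 0.643 -0.088  0.08 ] 0.083
top blue [443.4 292.5] [438 287  12  11  84] [ 0.47  -0.327  0.047] 0.056
top blue [432.7 320.8] [430 319   6   5  24] [ 0.394 -0.296  0.032] 0.038
top yel [318.8 262.9] [314 257  13  13  39] [0.554 0.016 0.07 ] 0.079
top yel [430.9 270.5] [428 268   7   6  28] [ 0.523 -0.289  0.086] 0.093
top org [371.5 261.2] [363 255  21  13 173] [ 0.551 -0.128  0.091] 0.101
side blue [336.8 235.5] [332 234  11   5  44] [0.626 0.048 0.08 ] 0.084
side blue [312.7 317.3] [274 251  91  81 439] [ 0.561 -0.17   0.009] 0.016
side blue [346.9 274.9] [341 273  13   5  61] [ 0.64  -0.087  0.077] 0.085
side blue [224.5 368. ] [219 359  12  19 178] [ 0.392 -0.301  0.025] 0.034
side blue [263.8 379. ] [255 365  19  29 426] [ 0.471 -0.334  0.035] 0.051
side blue [229.9 402. ] [223 393  14  20 171] [ 0.41  -0.38   0.026] 0.034
side blue [339.9 433.9] [335 430  10   8  13] [ 0.604 -0.482  0.071] 0.074
side blue [372.8 435.7] [366 431  14   9  24] [ 0.659 -0.488  0.07 ] 0.075
side blue [337.8 438.3] [334 434   9   9  18] [ 0.602 -0.473  0.0
[... 490 characters left out ...]
  20 168] [ 0.523 -0.295  0.074] 0.089
side yel [202.6 352.2] [200 346   6  13  63] [ 0.351 -0.284  0.05 ] 0.06
side yel [380.9 351.7] [374 346  16  13 101] [ 0.7   -0.263  0.028] 0.032
side yel [212.1 408.7] [209 402   7  14  75] [ 0.383 -0.417  0.051] 0.061
side org [305.8 285.4] [298 277  17  19 244] [ 0.55  -0.137  0.091] 0.098
side org [380.4 345.3] [369 342  22   7  51] [ 0.699 -0.247  0.028] 0.033
side org [378.3 357.3] [368 349  26  15 130] [ 0.692 -0.28   0.028] 0.035
side org [391.8 352.2] [390 348   4   9  22] [ 0.721 -0.264  0.028] 0.031
side grn [345.3 269.6] [341 268  10   5  38] [ 0.637 -0.073  0.08 ] 0.084
side red [339.  244.5] [336 244   7   2  14] [0.629 0.014 0.081] 0.084
```

View pics/crops.png

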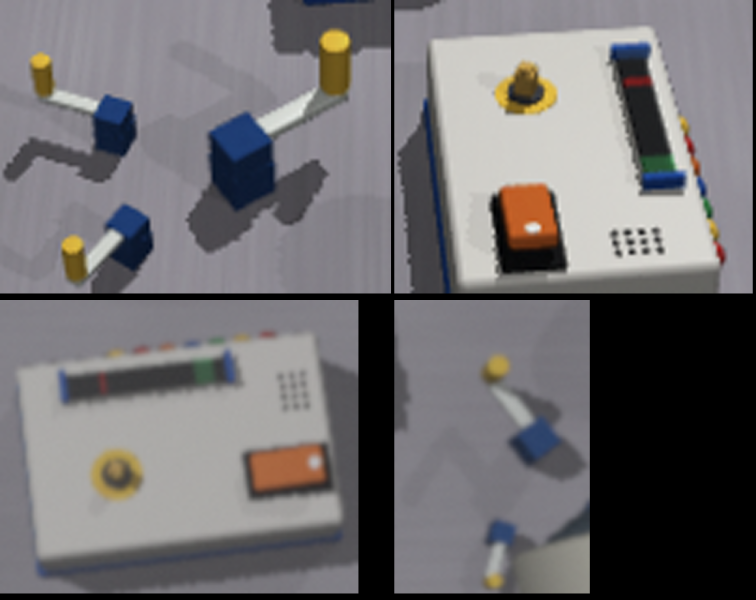

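The crops show the crank's arm going to the knob up-left in the top view. The shaft stands in a yellow ring with one corner roughly facing the side camera, the pointer is red at the +y end of the slot, and the green band is near the -y end. Next I'll get precise geometry.

Run:
```python
from h import *
T=np.load("top0.npz");S=np.load("side0.npz")
C={n:eyes.calibration(n) for n in("top","side")}
def hsv(D):return cv2.cvtColor(D["p"],cv2.COLOR_BGR2HSV)
def comp(D,lo,hi,near):
    k,l,st,ce=cv2.connectedComponentsWithStats(cv2.inRange(hsv(D),lo,hi))
    i=1+np.argmin(np.linalg.norm(ce[1:]-near,axis=1)); return (l==i).astype(np.uint8)
def ctr(m): 
    c=max(cv2.findContours(m,0,1)[0],key=cv2.contourArea);return c
# knob & hub by clouds: hub top faces
for n,D,hb,kn in(("top",T,(443,292),(431,270)),("side",S,(264,379),(292,348))):
    c=C[n];P=cloud(D["d"],c)
    m=comp(D,(105,120,40),(125,255,255),hb)>0
    v=hsv(D)[...,2]
    print(n,"hub V hist",np.percentile(v[m],[5,25,50,75,95]))
    thr=np.percentile(v[m],5)/2+np.percentile(v[m],95)/2
    tm=(m&(v>thr)).astype(np.uint8);r=cv2.minAreaRect(ctr(tm))
    bx=plane(cv2.boxPoints(r),c,.046);
    ys,xs=np.nonzero(tm);q=plane(np.c_[xs,ys],c,.046)
    print(" hubtop pix",len(xs),"centroid",q.mean(0).round(4),"box",bx[:,:2].round(4).tolist())
    # quad in world plane
    w=(q[:,:2]*1000).astype(np.float32);r2=cv2.minAreaRect(w);print(" world rect mm",r2)
    km=comp(D,(15,100,60),(35,255,255),kn)
    ys,xs=np.nonzero(km);q=plane(np.c_[xs,ys],c,.086 if n=="top" else .066);print(" knob",q.mean(0).round(4))
    # disc
    near=(318.8,262.9) if n=="top" else (305,247)
    dm=comp(D,(15,90,60),(35,255,255),near);ys,xs=np.nonzero(dm);q=plane(np.c_[xs,ys],c,.071)
    (cx,cy),rr=cv2.minEnclosingCircle((q[:,:2]*1000).astype(np.float32));print(" disc circ",cx,cy,rr)
    # orange
    om=comp(D,(3,130,80),(15,255,255),(371,261) if n=="top" else (306,285));ys,xs=np.nonzero(om);q=plane(np.c_[xs,ys],c,.088);print(" rocker",q.mean(0).round(4),cv2.minAreaRect((q[:,:2]*1000).astype(np.float32)))
    wm=(hsv(D)[...,1]<70)&(hsv(D)[...,2]>150)
    hull=cv2.fillConvexPoly(np.zeros_like(om),cv2.convexHull(np.c_[xs,ys].astype(np.int32)),1)
    ys,xs=np.nonzero(wm&(cv2.erode(hull,np.ones((3,3)))>0));
    if len(xs):print(" dot",np.c_[xs,ys].mean(0),plane(np.c_[xs,ys],c,.093).mean(0).round(4))
    for nm,lo,hi in(("green",(45,70,30),(85,255,255)),("red",(0,120,50),(6,255,255)),("red2",(174,120,50),(180,255,255))):
        msk=cv2.inRange(hsv(D),lo,hi);ys,xs=np.nonzero(msk);q=plane(np.c_[xs,ys],c,.075)
        k=(q[:,0]>.6)&(q[:,0]<.65)&(q[:,1]>-.1)&(q[:,1]<.08)
        if k.any():print(" ",nm,k.sum(),q[k].mean(0).round(4),q[k].min(0).round(3),q[k].max(0).round(3))
def crop(p,x,y,w,h,k):return cv2.resize(p[y:y+h,x:x+w],None,fx=k,fy=k,interpolation=cv2.INTER_CUBIC)
cv2.imwrite("pics/shaft.png",np.hstack([crop(S["p"],290,232,30,26,13),crop(T["p"],305,250,30,26,13)]))
```

```text
top hub V hist [ 70.15 102.   107.   108.   109.  ]
 hubtop pix 72 centroid [ 0.4706 -0.3287  0.046 ] box [[0.4729, -0.313], [0.4866, -0.3323], [0.4681, -0.3445], [0.4545, -0.3253]]
 world rect mm ((470.5307922363281, -328.800537109375), (22.119966506958008, 23.695775985717773), 35.35633850097656)
 knob [ 0.5236 -0.2892  0.086 ]
 disc circ 553.173828125 8.924647331237793 20.865211486816406
 rocker [ 0.5517 -0.1309  0.088 ] ((552.200927734375, -133.4053497314453), (30.119657516479492, 59.0147819519043), 7.220872402191162)
 dot [381.  259.2] [ 0.5559 -0.1552  0.093 ]
  green 17 [ 0.6408 -0.0671  0.075 ] [ 0.636 -0.072  0.075] [ 0.647 -0.063  0.075]
side hub V hist [ 45.  48.  50. 114. 117.]
 hubtop pix 152 centroid [ 0.4699 -0.3276  0.046 ] box [[0.4528, -0.3235], [0.477, -0.3072], [0.4872, -0.3315], [0.4633, -0.3472]]
 world rect mm ((469.8749084472656, -327.5107727050781), (25.524246215820312, 25.805479049682617), 33.960411071777344)
 knob [ 0.5236 -0.2875  0.066 ]
 disc circ 550.556640625 18.019311904907227 28.57183074951172
 rocker [ 0.5509 -0.134   0.088 ] ((551.2271118164062, -134.15731811523438), (31.978103637695312, 57.430999755859375), 6.906309604644775)
 dot [307.27272727 289.18181818] [ 0.5536 -0.1503  0.093 ]
  green 48 [ 0.6381 -0.0671  0.075 ] [ 0.628 -0.076  0.075] [ 0.649 -0.059  0.075]
  red 18 [0.6305 0.0211 0.075 ] [0.622 0.015 0.075] [0.639 0.027 0.075]
  red2 11 [0.6267 0.0216 0.075 ] [0.62  0.015 0.075] [0.634 0.027 0.075]
```

View pics/shaft.png

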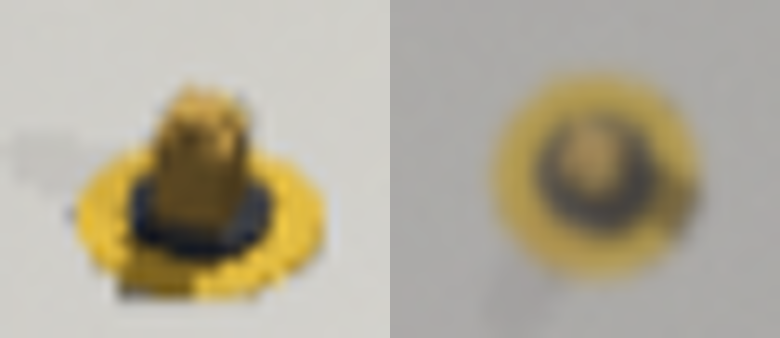

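The shaft's width in the side view (about 93 crop pixels, where 14 mm is about 92) means a face is square to the side camera, so its yaw is near 0° mod 90. The ring centre is at about (305.0,248.8) in the side view and (320.5,263) in the top view.

```bash
cat >> h.py <<'E'
def go(x,y,z,yaw=None):
    s=arm.read_state();p=np.array(s["tool_pos"]);R=cv2.Rodrigues(np.array(s["ee_rot"]))[0]
    th=np.degrees(np.arctan2(R[1,0],R[0,0]))
    print("t",round(s["t"],2),"pos",p.round(4),"yaw",th.round(2),"tilt",R[2].round(3),"F",np.round(s["contact_force"],1),"w",round(s["gripper_width"],4))
    print("units",((R.T@(np.array([x,y,z])-p))/.05).round(3),"turn units",None if yaw is None else round((th-yaw)/5,2))
E
python3 - <<'E'
from h import *
t,s=eyes.calibration("top"),eyes.calibration("side")
print(plane((320.5,263),t,.0705),plane((305,248.8),s,.0705))
print(plane((320.4,262.9),t,.074),plane((305,247.9),s,.074))
go(.4702,-.328,.213,36.5)
E
```

```text
[[0.55332526 0.00881713 0.0705    ]] [[0.55091784 0.01037478 0.0705    ]]
[[0.55286359 0.0090458  0.074     ]] [[0.55086073 0.00928616 0.074     ]]
t 0.1 pos [ 0.1731 -0.6002  0.2134] yaw 16.09 tilt [ 0.    -0.001 -1.   ] F [ 0.4 -1.3 -0. ] w 0.0912
units [ 7.217 -3.584  0.013] turn units -4.08
```

```bash
python3 -m inch '[[0.9,-0.45,0,0,91],[0.9,-0.45,0,0,91],[0.9,-0.45,0,0,91],[0.9,-0.45,0,0,91],[0.9,-0.45,0,0,91],[0.9,-0.45,0,0,91],[0.9,-0.45,0,0,91],[0.9,-0.45,0,0,91]]'
python3 -m inch '[[0,0,0,-0.8,91],[0,0,0,-0.8,91],[0,0,0,-0.8,91],[0,0,0,-0.8,91],[0,0,0,-0.88,91],[0,0,0.5,0,91],[0,0,0.5,0,91],[0,0,0,0,91]]'
python3 -c "
from h import *
go(.4702,-.328,.016,36.5)
t=np.load('top0.npz')
p,d,c=snap('side');cv2.imwrite('pics/s1.png',p)"
```

```text
t: 1.1
tool_pos: [0.4702, -0.3265, 0.2138]
ee_rot: [-3.11, -0.44, 0.0]
contact_force: [-0.6, -0.9, -0.3]
gripper_width: 0.091
grasp_force: 0.0
t: 2.1
tool_pos: [0.4682, -0.327, 0.1624]
ee_rot: [-2.981, -0.983, 0.003]
contact_force: [0.9, 0.2, 0.5]
gripper_width: 0.0907
grasp_force: 0.0
t 2.1 pos [ 0.4682 -0.327   0.1624] yaw 36.49 tilt [-0.001 -0.004 -1.   ] F [0.9 0.2 0.5] w 0.0907
units [0.022 0.05  2.928] turn units -0.0
```

View pics/s1.png

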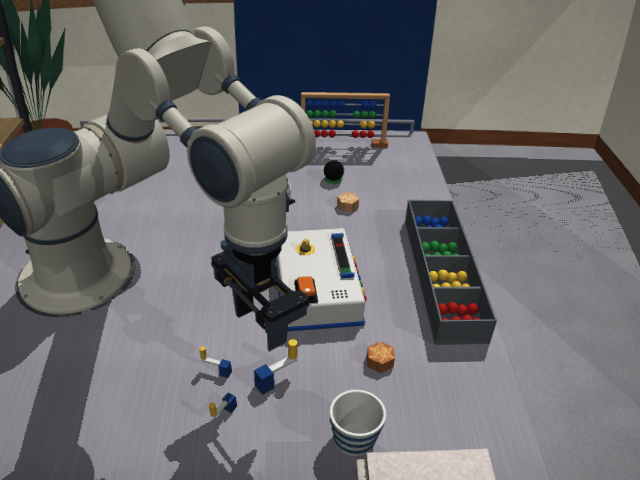

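```bash
python3 -m inch '[[0.02,0.05,0.4,0,60],[0,0,0.5,0,60],[0,0,0.5,0,60],[0,0,0.5,0,60],[0,0,0.5,0,60],[0,0,0.4,0,60],[0,0,0.13,0,60],[0,0,0,0,60]]'
python3 -m inch '[[0,0,0,0,20],[0,0,0,0,20],[0,0,0,0,20],[0,0,0,0,20],[0,0,0,0,20],[0,0,0,0,20],[0,0,0,0,20],[0,0,0,0,20]]'
```

```text
t: 3.15
tool_pos: [0.4719, -0.3295, 0.0181]
ee_rot: [2.983, 0.983, 0.0]
contact_force: [0.3, 0.8, 0.3]
gripper_width: 0.0601
grasp_force: 0.0
t: 4.15
tool_pos: [0.4714, -0.3291, 0.0176]
ee_rot: [-2.984, -0.983, 0.0]
contact_force: [-1.8, 1.9, 5.9]
gripper_width: 0.0276
grasp_force: 30.0
```

```bash
python3 -m inch '[[0,0,-0.3,0,20],[0,0,-0.4,0,20],[0,0,-0.4,0,20],[0,0,-0.5,0,20],[0,0,-0.5,0,20],[0,0,-0.4,0,20],[0,0,-0.3,0,20],[0,0,0,0,20]]'
python3 -m inch '[[0,0,0,0.9,20],[0,0,0,0.9,20],[0,0,0,0.9,20],[0,0,0,0.9,20],[0,0,0,0.9,20],[0,0,0,0.9,20],[0,0,0,0.9,20],[0,0,0,1,20]]'
python3 -c "
from h import *
go(.552,.0093,.15,0)"
```

```text
t: 5.15
tool_pos: [0.4719, -0.3296, 0.1586]
ee_rot: [2.982, 0.983, 0.002]
contact_force: [0.3, -0.8, -3.5]
gripper_width: 0.0276
grasp_force: 30.0
t: 6.15
tool_pos: [0.4711, -0.3289, 0.1565]
ee_rot: [-3.141, 0.005, 0.002]
contact_force: [-0.2, -1.0, -2.6]
gripper_width: 0.028
grasp_force: 30.0
t 6.15 pos [ 0.4711 -0.3289  0.1565] yaw -0.17 tilt [-0.001 -0.001 -1.   ] F [-0.2 -1.  -2.6] w 0.028
units [ 1.598 -6.768  0.134] turn units -0.03
```

```bash
python3 -m inch '[[0.2,-0.845,0,0,20],[0.2,-0.845,0,0,20],[0.2,-0.845,0,0,20],[0.2,-0.845,0,0,20],[0.2,-0.845,0,0,20],[0.2,-0.845,0,0,20],[0.2,-0.845,0,0,20],[0.2,-0.845,0,0,20]]'
python3 -m inch '[[0,0,0,0,20],[0,0,0,0,20],[0,0,0.2,0,20],[0,0,0.2,0,20],[0,0,0.2,0,20],[0,0,0,0,20],[0,0,0,0,20],[0,0,0,0,20]]'
python3 -c "
from h import *
go(.552,.0093,.12,0)
im=[]
p,d,c=snap('side');a=cv2.resize(p[190:270,250:370],None,fx=6,fy=6,interpolation=2);cv2.imwrite('pics/s2.png',a);cv2.imwrite('s2full.png',p)"
```

```text
t: 7.15
tool_pos: [0.5513, 0.0102, 0.1566]
ee_rot: [-3.141, 0.0, 0.002]
contact_force: [0.6, 0.4, -2.8]
gripper_width: 0.0276
grasp_force: 30.0
t: 8.15
tool_pos: [0.5518, 0.0088, 0.1277]
ee_rot: [3.142, -0.0, 0.001]
contact_force: [-1.1, -0.6, -2.4]
gripper_width: 0.0281
grasp_force: 30.0
t 8.15 pos [0.5518 0.0088 0.1277] yaw -0.01 tilt [ 0.001  0.    -1.   ] F [-1.1 -0.6 -2.4] w 0.0281
units [ 0.004 -0.011  0.155] turn units -0.0
```

View pics/s2.png

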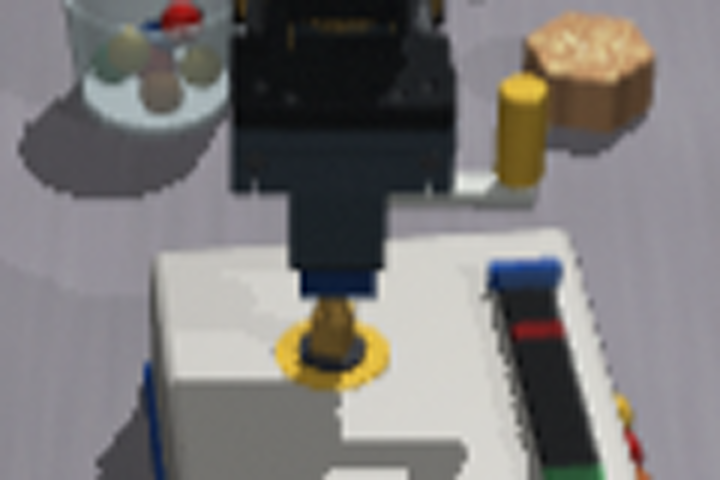

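The hub is centred at crop column 339 and the shaft at 333, so the hub is about 1 px (2 mm) too far in +x. I'll shift it and descend onto the nose.

```bash
python3 -m inch '[[-0.03,0,0,0,20],[0,0,0.1,0,20],[0,0,0.1,0,20],[0,0,0.08,0,20],[0,0,0.04,0,20],[0,0,0.04,0,20],[0,0,0,0,20],[0,0,0,0,20]]'
python3 -m inch '[[0,0,0.03,0,20],[0,0,0.03,0,20],[0,0,0.03,0,20],[0,0,0,0,20],[0,0,0,0,20],[0,0,0,0,20],[0,0,0,0,20],[0,0,0,0,20]]'
```

```text
t: 9.2
tool_pos: [0.5504, 0.0094, 0.1094]
ee_rot: [-3.141, 0.001, -0.001]
contact_force: [0.6, 6.4, 0.7]
gripper_width: 0.028
grasp_force: 30.0
t: 10.2
tool_pos: [0.5522, 0.0095, 0.107]
ee_rot: [-3.141, 0.001, -0.008]
contact_force: [-1.8, 8.4, 32.5]
gripper_width: 0.0274
grasp_force: 30.0
```

```bash
python3 -m inch '[[0,-0.02,-0.03,0,20],[0,0,0,0,20],[0,0,0,0,20],[0,0,0,0,20],[0,0,0,0,20],[0,0,0,0,20],[0,0,0,0,20],[0,0,0,0,20]]'
python3 -c "
from h import *
go(.552,.0093,.0916,0);print(arm.read_state()['ft_torque'])"
python3 -m inch '[[0,0,0.0,0.6,20],[0,0,0,0.6,20],[0,0,0,0,20],[0,0,0,0,20],[0,0,0,0,20],[0,0,0,0,20],[0,0,0,0,20],[0,0,0,0,20]]'
python3 -c "
from h import *
go(.552,.0093,.0916,0);print(arm.read_state()['ft_torque'])"
```

```text
t: 11.2
tool_pos: [0.5518, 0.01, 0.1076]
ee_rot: [-3.141, 0.001, -0.006]
contact_force: [1.1, 3.9, 15.5]
gripper_width: 0.0279
grasp_force: 30.0
t 11.2 pos [0.5518 0.01   0.1076] yaw -0.02 tilt [ 0.004 -0.    -1.   ] F [ 1.1  3.9 15.5] w 0.0279
units [0.003 0.014 0.32 ] turn units -0.0
[ 0.91908985 -0.29887253 -0.05093711]
t: 12.2
tool_pos: [0.5512, 0.01, 0.1075]
ee_rot: [-3.137, 0.165, -0.004]
contact_force: [-1.9, 2.5, 17.1]
gripper_width: 0.0279
grasp_force: 30.0
t 12.2 pos [0.5512 0.01   0.1075] yaw -6.01 tilt [ 0.003 -0.001 -1.   ] F [-1.9  2.5 17.1] w 0.0279
units [0.016 0.013 0.317] turn units -1.2
[0.83757214 0.26433221 0.02964253]
```

```bash
python3 -m inch '[[0.01,-0.03,0,-0.6,20],[0,0,0,-0.6,20],[0,0,0,0,20],[0,0,0.02,0,20],[0,0,0,0,20],[0,0,0,0,20],[0,0,0,0,20],[0,0,0,0,20]]'
python3 -c "
from h import *
go(.552,.0093,.0916,0);print(arm.read_state()['ft_torque'])"
python3 -m inch '[[0,0,0.0,-0.6,20],[0,0,0,-0.6,20],[0,0,0,0,20],[0,0,0,0,20],[0,0,0,0,20],[0,0,0,0,20],[0,0,0,0,20],[0,0,0,0,20]]'
python3 -c "
from h import *
go(.552,.0093,.0916,0);print(arm.read_state()['ft_torque'])"
```

```text
t: 13.2
tool_pos: [0.5523, 0.0109, 0.1068]
ee_rot: [3.141, -0.0, 0.006]
contact_force: [-0.2, -1.9, 20.2]
gripper_width: 0.0277
grasp_force: 30.0
t 13.2 pos [0.5523 0.0109 0.1068] yaw -0.01 tilt [ 0.004  0.001 -1.   ] F [-0.2 -1.9 20.2] w 0.0277
units [-0.008  0.032  0.304] turn units -0.0
[-0.21879518  0.29349098  0.03165193]
t: 14.2
tool_pos: [0.5528, 0.0111, 0.107]
ee_rot: [3.137, 0.164, 0.007]
contact_force: [1.5, 0.1, 20.5]
gripper_width: 0.0278
grasp_force: 30.0
t 14.2 pos [0.5528 0.0111 0.107 ] yaw 5.98 tilt [ 0.005  0.001 -1.   ] F [ 1.5  0.1 20.5] w 0.0278
units [-0.021  0.033  0.307] turn units 1.2
[ 0.16550412 -0.02501543 -0.04804212]
```

```bash
python3 -m inch '[[0,0,0.0,-1,20],[0,0,0,-1,20],[0,0,0,-1,20],[0,0,0.01,0,20],[0,0,0,0,20],[0,0,0,0,20],[0,0,0,0,20],[0,0,0,0,20]]'
python3 -c "
from h import *
go(.552,.0093,.0916,0);print(arm.read_state()['ft_torque'])
p,d,c=snap('side');a=cv2.resize(p[222:266,270:340],None,fx=11,fy=11,interpolation=2);cv2.imwrite('pics/s3.png',a)"
```

```text
t: 15.2
tool_pos: [0.553, 0.0114, 0.1068]
ee_rot: [3.088, 0.572, 0.008]
contact_force: [0.9, 4.1, 26.6]
gripper_width: 0.0283
grasp_force: 30.0
t 15.2 pos [0.553  0.0114 0.1068] yaw 20.98 tilt [ 0.005  0.002 -1.   ] F [ 0.9  4.1 26.6] w 0.0283
units [-0.036  0.032  0.304] turn units 4.2
[ 0.8476817   0.11917573 -0.06791804]
```

View pics/s3.png

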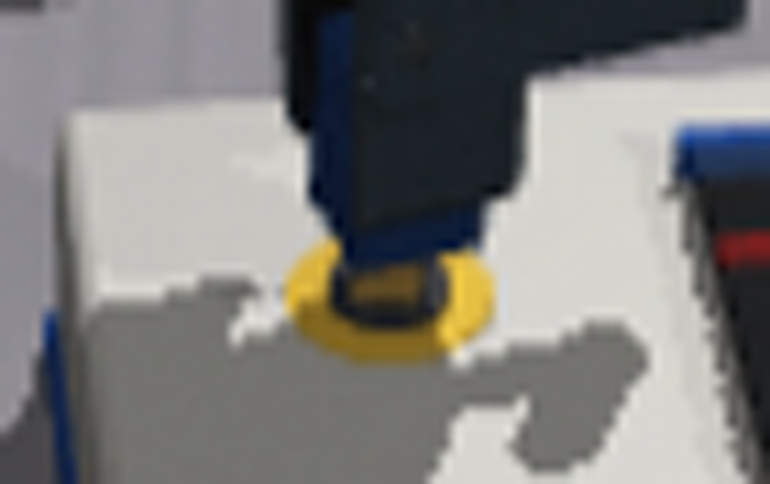

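The view shows the hub over the shaft but still clear of the collar: the bottom corners are at about crop (345,262) and (485,245), and the shaft foot is visible. I'll work out the true underside height.

Run:
```python
from h import *
c=eyes.calibration('side');R=np.array(c['R']);t=np.array(c['t']).ravel();K=np.array(c['intrinsics'])
def proj(X):
    q=R@X+t;s=q[:2]/q[2];s=s*(1+c['k1']*(s@s));return (K[:2,:2]@s+K[:2,2])
a=np.radians(21)
for z in(.085,.089,.093,.096):
    o=[]
    for u,v in((-14,-14),(14,-14),(-14,14)):
        X=np.array([.553+(u*np.cos(a)-v*np.sin(a))/1000,.0114+(u*np.sin(a)+v*np.cos(a))/1000,z]);p=proj(X);o.append(((p-[270,222]+.5)*11).round())
    print(z,o)
for z in(.0705,.074,.092): print(z,[((proj(np.array([x,y,z]))-[270,222]+.5)*11).round() for x,y in((.552,.0093),(.552,.0113))])
p,d,_=snap('side');h=cv2.cvtColor(p,cv2.COLOR_BGR2HSV)[222:266,270:340];m=cv2.inRange(h,(15,130,60),(35,255,255))
cs=np.vstack([q for q in cv2.findContours(m,0,1)[0] if len(q)>4]);print(cv2.boundingRect(cs))
ys,xs=np.nonzero(m);
# outer ellipse centre by min-enclosing circle on counter plane, outer points only
q=plane(np.c_[xs+270,ys+222],c,.071)[:,:2]*1000;print(cv2.minEnclosingCircle(q.astype(np.float32)))
```

```text
0.085 [array([363., 297.]), array([490., 267.]), array([314., 218.])]
0.089 [array([363., 282.]), array([490., 252.]), array([314., 203.])]
0.093 [array([363., 266.]), array([491., 236.]), array([314., 188.])]
0.096 [array([364., 255.]), array([491., 225.]), array([314., 176.])]
0.0705 [array([396., 304.]), array([396., 298.])]
0.074 [array([396., 290.]), array([396., 284.])]
0.092 [array([397., 222.]), array([397., 216.])]
(26, 22, 19, 11)
((550.9229125976562, 10.893598556518555), 21.464487075805664)
```

```bash
python3 -m inch '[[0,0,-0.03,0.9,20],[0,0,0,0.9,20],[0,0,0,0.9,20],[0,0,0,0.9,20],[-0.03,0.01,0,0,20],[0,0,0,0,20],[0,0,0.03,0,20],[0,0,0,0,20]]'
python3 -c "
from h import *
go(.5515,.0100,.0916,0);print(arm.read_state()['ft_torque'])"
python3 -m inch '[[0,0.01,0.02,0,20],[0,0,0,0,20],[0,0,0,0,20],[0,0,0,0,20],[0,0,0,0,20],[0,0,0,0,20],[0,0,0,0,20],[0,0,0,0,20]]'
python3 -c "
from h import *
go(.5515,.0100,.0916,0);print(arm.read_state()['ft_torque'])"
```

```text
t: 16.3
tool_pos: [0.5512, 0.0112, 0.1053]
ee_rot: [-3.14, -0.083, -0.006]
contact_force: [8.9, 7.8, -1.4]
gripper_width: 0.0278
grasp_force: 30.0
t 16.3 pos [0.5512 0.0112 0.1053] yaw 3.02 tilt [ 0.004 -0.001 -1.   ] F [ 8.9  7.8 -1.4] w 0.0278
units [0.003 0.025 0.274] turn units 0.6
[ 1.6282416  -1.60513235 -0.07902059]
t: 17.3
tool_pos: [0.5513, 0.0111, 0.1045]
ee_rot: [-3.139, -0.083, -0.006]
contact_force: [7.5, 11.8, 1.7]
gripper_width: 0.0279
grasp_force: 30.0
t 17.3 pos [0.5513 0.0111 0.1045] yaw 3.01 tilt [ 0.004 -0.001 -1.   ] F [ 7.5 11.8  1.7] w 0.0279
units [0.002 0.023 0.258] turn units 0.6
[ 2.32032222 -1.46655837 -0.10727353]
```

Its engaged now, with the lateral forces showing a small offset. I'll correct that and go down.

```bash
python3 -m inch '[[0.012,-0.025,0,0.2,20],[0,0,0.03,0,20],[0,0,0.03,0,20],[0,0,0.03,0,20],[0,0,0.03,0,20],[0,0,0,0,20],[0,0,0,0,20],[0,0,0,0,20]]'
python3 -c "
from h import *
go(.5515,.0100,.0916,0);print(arm.read_state()['ft_torque'])"
```

```text
t: 18.3
tool_pos: [0.5514, 0.0117, 0.0982]
ee_rot: [-3.141, -0.056, -0.005]
contact_force: [5.1, 3.2, -1.2]
gripper_width: 0.0274
grasp_force: 30.0
t 18.3 pos [0.5514 0.0117 0.0982] yaw 2.03 tilt [ 0.003 -0.    -1.   ] F [ 5.1  3.2 -1.2] w 0.0274
units [0.    0.034 0.133] turn units 0.41
[ 0.8354516  -1.27351875 -0.0473438 ]
```

```bash
python3 -m inch '[[0.015,-0.01,0.03,0,20],[0,0,0.04,0,20],[0,0,0.03,0,20],[0,0,0.03,0,20],[0,0,0.02,0,20],[0,0,0,0,20],[0,0,0,0,20],[0,0,0,0,20]]'
python3 -c "
from h import *
go(.5515,.0100,.0916,0);print(arm.read_state()['ft_torque'])"
```

```text
t: 19.3
tool_pos: [0.5515, 0.0119, 0.0906]
ee_rot: [3.141, 0.055, 0.003]
contact_force: [6.0, 1.6, 1.0]
gripper_width: 0.0283
grasp_force: 30.0
t 19.3 pos [0.5515 0.0119 0.0906] yaw 2.0 tilt [ 0.002  0.    -1.   ] F [6.  1.6 1. ] w 0.0283
units [-0.002  0.037 -0.02 ] turn units 0.4
[ 0.31218337 -1.20167928 -0.02466639]
```

```bash
python3 -m inch '[[0.01,0,0.02,0,20],[0,0,0.02,0,20],[0,0,0.02,0,20],[0,0,0,0,20],[0,0,0,0,20],[0,0,0,0,20],[0,0,0,0,20],[0,0,0,0,20]]'
python3 -c "
from h import *
go(.5515,.0100,.0916,0)"
```

```text
t: 20.3
tool_pos: [0.5518, 0.0119, 0.0893]
ee_rot: [3.141, 0.055, 0.004]
contact_force: [-6.1, 2.4, 36.5]
gripper_width: 0.0279
grasp_force: 30.0
t 20.3 pos [0.5518 0.0119 0.0893] yaw 2.01 tilt [ 0.002  0.    -1.   ] F [-6.1  2.4 36.5] w 0.0279
units [-0.007  0.038 -0.047] turn units 0.4
```

```bash
python3 -m inch '[[0,0,-0.03,0,60],[0,0,0,0,60],[0,0,0,0,60],[0,0,-0.2,0,60],[0,0,-0.4,0,60],[0,0,-0.4,0,60],[0,0,-0.4,0,60],[0,0,-0.4,0,60]]'
python3 -m inch '[[0.33,0,0,0,60],[0.33,0,0,0,60],[0.33,0,0,0,60],[0.33,0,0,0,60],[0,0,0,0,60],[0,0,0,0,60],[0,0,0,0,60],[0,0,0,0,60]]'
python3 - <<'E'
from h import *
go(.6176,.0142,.126,2)
p,d,c=snap('side');cv2.imwrite('pics/s4.png',p);P=cloud(d,c);h=cv2.cvtColor(p,cv2.COLOR_BGR2HSV)
for n in('side','top'):
    p,d,c=snap(n);P=cloud(d,c);h=cv2.cvtColor(p,cv2.COLOR_BGR2HSV);m=(cv2.inRange(h,(15,110,60),(35,255,255))>0)&(d>0)
    q=P[m];k=(abs(q[:,0]-.6176)<.03)&(abs(q[:,1]-.0142)<.03);q=q[k]
    if len(q):print(n,len(q),q.mean(0).round(4),q.min(0).round(3),q.max(0).round(3))
E
```

```text
t: 21.3
tool_pos: [0.551, 0.0119, 0.1801]
ee_rot: [3.141, 0.055, 0.0]
contact_force: [-0.4, 0.5, 0.2]
gripper_width: 0.06
grasp_force: 0.0
t: 22.3
tool_pos: [0.6167, 0.0142, 0.1791]
ee_rot: [3.141, 0.054, -0.0]
contact_force: [0.1, -0.7, 0.1]
gripper_width: 0.0597
grasp_force: 0.0
t 22.3 pos [0.6167 0.0142 0.1791] yaw 1.98 tilt [-0.  0. -1.] F [ 0.1 -0.7  0.1] w 0.0597
units [0.018 0.    1.062] turn units -0.0
side 104 [0.6154 0.0078 0.1435] [ 0.591 -0.01   0.119] [0.636 0.044 0.286]
```

View pics/s4.png

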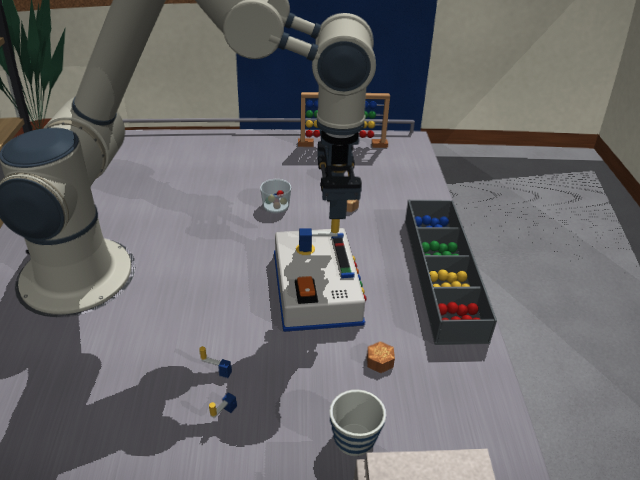

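The crank sits on the shaft with its hub at (305,240), and the knob is directly under the fingers at (335,228). I'll go down and grip the knob.

```bash
python3 -m inch '[[0.01,0,0.3,0,60],[0,0,0.4,0,60],[0,0,0.36,0,60],[0,0,0,0,10],[0,0,0,0,10],[0,0,0,0,10],[0,0,0,0,10],[0,0,0,0,10]]'
python3 - <<'E'
from h import *
go(.6176,.0142,.126,2)
# wheel: rows of 15 deg clockwise from world azimuth 2deg, tool yaw 2deg -> tool angle a (y flipped): position=(cos a, sin a)*66mm
r=66/50
for a in range(0,360,15):
    b=np.radians([a,a+15]);print(a,((np.cos(b[1])-np.cos(b[0]))*r).round(3),((np.sin(b[1])-np.sin(b[0]))*r).round(3))
E
```

```text
t: 23.45
tool_pos: [0.6178, 0.0143, 0.1263]
ee_rot: [3.141, 0.055, 0.001]
contact_force: [0.8, -1.2, 1.3]
gripper_width: 0.0174
grasp_force: 30.0
t 23.45 pos [0.6178 0.0143 0.1263] yaw 1.99 tilt [ 0.001  0.    -1.   ] F [ 0.8 -1.2  1.3] w 0.0174
units [-0.003  0.001  0.005] turn units -0.0
0 -0.045 0.342
15 -0.132 0.318
30 -0.21 0.273
45 -0.273 0.21
60 -0.318 0.132
75 -0.342 0.045
90 -0.342 -0.045
105 -0.318 -0.132
120 -0.273 -0.21
135 -0.21 -0.273
150 -0.132 -0.318
165 -0.045 -0.342
180 0.045 -0.342
195 0.132 -0.318
210 0.21 -0.273
225 0.273 -0.21
240 0.318 -0.132
255 0.342 -0.045
270 0.342 0.045
285 0.318 0.132
300 0.273 0.21
315 0.21 0.273
330 0.132 0.318
345 0.045 0.342
```

```bash
python3 -m inch '[[-0.045,0.342,0,0,10],[-0.132,0.318,0,0,10],[-0.21,0.273,0,0,10],[-0.273,0.21,0,0,10],[-0.318,0.132,0,0,10],[-0.342,0.045,0,0,10],[-0.342,-0.045,0,0,10],[-0.318,-0.132,0,0,10]]'
python3 -c "
from h import *
go(.5516-.066*np.cos(np.radians(62)),.0119-.066*np.sin(np.radians(62)),.126,2)"
```

```text
t: 24.45
tool_pos: [0.5194, -0.0464, 0.126]
ee_rot: [-3.141, -0.053, -0.001]
contact_force: [7.1, 9.6, -5.7]
gripper_width: 0.0176
grasp_force: 30.0
t 24.45 pos [ 0.5194 -0.0464  0.126 ] yaw 1.94 tilt [ 0.    -0.001 -1.   ] F [ 7.1  9.6 -5.7] w 0.0176
units [ 0.024  0.    -0.001] turn units -0.01
```

```bash
python3 -m inch '[[-0.263,-0.22,0,0,10],[-0.2,-0.283,0,0,10],[-0.132,-0.318,0,0,10],[-0.045,-0.342,0,0,10],[0.045,-0.342,0,0,10],[0.132,-0.318,0,0,10],[0.21,-0.273,0,0,10],[0.273,-0.21,0,0,10]]'
python3 -m inch '[[0.318,-0.132,0,0,10],[0.342,-0.045,0,0,10],[0.342,0.045,0,0,10],[0.318,0.132,0,0,10],[0.273,0.21,0,0,10],[0.21,0.273,0,0,10],[0.132,0.318,0,0,10],[0.045,0.342,0,0,10]]'
python3 -c "
from h import *
go(.6176,.0142,.126,2)"
```

```text
t: 25.45
tool_pos: [0.5184, 0.0699, 0.1259]
ee_rot: [3.141, 0.055, 0.0]
contact_force: [3.7, -8.4, -2.7]
gripper_width: 0.0173
grasp_force: 30.0
t: 26.45
tool_pos: [0.6187, 0.0146, 0.1257]
ee_rot: [-3.141, -0.054, 0.001]
contact_force: [-5.7, 0.7, -0.0]
gripper_width: 0.017
grasp_force: 30.0
t 26.45 pos [0.6187 0.0146 0.1257] yaw 1.99 tilt [-0.001 -0.    -1.   ] F [-5.7  0.7 -0. ] w 0.017
units [-0.022  0.007 -0.007] turn units -0.0
```

```bash
python3 -m inch '[[-0.055,0.342,0,0,10],[-0.132,0.318,0,0,10],[-0.21,0.273,0,0,10],[-0.273,0.21,0,0,10],[-0.318,0.132,0,0,10],[-0.342,0.045,0,0,10],[-0.342,-0.045,0,0,10],[-0.318,-0.132,0,0,10]]'
python3 -m inch '[[-0.263,-0.22,0,0,10],[-0.2,-0.283,0,0,10],[-0.132,-0.318,0,0,10],[-0.045,-0.342,0,0,10],[0.045,-0.342,0,0,10],[0.132,-0.318,0,0,10],[0.21,-0.273,0,0,10],[0.273,-0.21,0,0,10]]'
python3 -m inch '[[0.318,-0.132,0,0,10],[0.342,-0.045,0,0,10],[0.342,0.045,0,0,10],[0.318,0.132,0,0,10],[0.273,0.21,0,0,10],[0.21,0.273,0,0,10],[0.132,0.318,0,0,10],[0.045,0.342,0,0,10]]'
python3 - <<'E'
from h import *
go(.6176,.0142,.126,2)
p,d,c=snap('side');cv2.imwrite('s5.png',p);h=cv2.cvtColor(p,cv2.COLOR_BGR2HSV)
for nm,lo,hi in(("green",(45,70,30),(85,255,255)),("red",(0,120,50),(6,255,255))):
    ys,xs=np.nonzero(cv2.inRange(h,lo,hi));q=plane(np.c_[xs,ys],c,.075);k=(q[:,0]>.6)&(q[:,0]<.67)&(q[:,1]>-.1)&(q[:,1]<.08)
    if k.any():print(nm,k.sum(),q[k].mean(0).round(4),q[k].min(0).round(3),q[k].max(0).round(3))
E
```

```text
t: 27.45
tool_pos: [0.5199, -0.046, 0.1262]
ee_rot: [3.14, 0.054, 0.001]
contact_force: [3.2, 2.5, -1.3]
gripper_width: 0.0172
grasp_force: 30.0
t: 28.45
tool_pos: [0.5193, 0.0706, 0.1259]
ee_rot: [3.141, 0.055, 0.001]
contact_force: [5.7, -12.7, -5.9]
gripper_width: 0.017
grasp_force: 30.0
t: 29.45
tool_pos: [0.619, 0.0162, 0.1254]
ee_rot: [-3.141, -0.055, 0.003]
contact_force: [-6.8, 1.0, 0.2]
gripper_width: 0.0171
grasp_force: 30.0
t 29.45 pos [0.619  0.0162 0.1254] yaw 2.0 tilt [-0.002 -0.001 -1.   ] F [-6.8  1.   0.2] w 0.0171
units [-0.029  0.038 -0.013] turn units -0.0
green 43 [ 0.6376 -0.068   0.075 ] [ 0.628 -0.076  0.075] [ 0.649 -0.062  0.075]
red 25 [ 0.6442 -0.0531  0.075 ] [ 0.629 -0.059  0.075] [ 0.663 -0.042  0.075]
```

```bash
python3 -m inch '[[-0.065,0.342,0,0,10],[-0.142,0.328,0,0,10],[-0.21,0.283,0,0,10],[-0.273,0.22,0,0,10],[-0.318,0.132,0,0,10],[0,0,0,0,10],[0,0,0,0,10],[0,0,0,0,10]]'
python3 - <<'E'
from h import *
go(.6176,.0142,.126,2)
p,d,c=snap('side');h=cv2.cvtColor(p,cv2.COLOR_BGR2HSV)
for nm,lo,hi in(("green",(45,70,30),(85,255,255)),("red",(0,120,50),(6,255,255))):
    ys,xs=np.nonzero(cv2.inRange(h,lo,hi));q=plane(np.c_[xs,ys],c,.075);k=(q[:,0]>.6)&(q[:,0]<.65)&(q[:,1]>-.1)&(q[:,1]<.08)
    if k.any():print(nm,k.sum(),q[k].mean(0).round(4),q[k].min(0).round(3),q[k].max(0).round(3))
cv2.imwrite('pics/s6.png',cv2.resize(p[200:310,260:380],None,fx=5,fy=5,interpolation=2))
E
```

```text
t: 30.5
tool_pos: [0.5702, -0.0512, 0.1262]
ee_rot: [3.141, 0.054, -0.0]
contact_force: [0.3, -3.3, 5.6]
gripper_width: 0.0174
grasp_force: 30.0
t 30.5 pos [ 0.5702 -0.0512  0.1262] yaw 1.99 tilt [-0.     0.001 -1.   ] F [ 0.3 -3.3  5.6] w 0.0174
units [ 0.993 -1.275  0.003] turn units -0.0
green 14 [ 0.6363 -0.0731  0.075 ] [ 0.628 -0.076  0.075] [ 0.648 -0.072  0.075]
red 16 [ 0.6396 -0.0636  0.075 ] [ 0.631 -0.065  0.075] [ 0.647 -0.059  0.075]
```

View pics/s6.png

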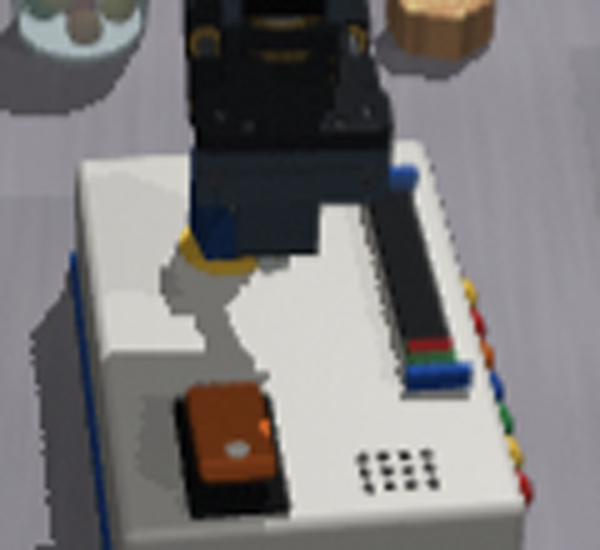

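The pointer (crop 430,345) stands over the green band. The side view has parallax between pointer and band, so I'll check from the top camera once the arm is off. Next is letting go and rising.

```bash
python3 -m inch '[[0,0,0,0,50],[0,0,0,0,50],[0,0,0,0,50],[0,0,-0.3,0,50],[0,0,-0.5,0,50],[0,0,-0.5,0,50],[0,0,-0.3,0,50],[0,0,0,0,50]]'
python3 - <<'E'
from h import *
go(.5545,-.1535,.15,2)
T0=np.load('top0.npz')['p']
c=eyes.calibration('top');p,d,_=snap('top')
for nm,im in(("start",T0),("now",p)):
    h=cv2.cvtColor(im,cv2.COLOR_BGR2HSV).astype(int);b=im.astype(int)
    ys,xs=np.mgrid[220:250,295:375];q=plane(np.c_[xs.ravel(),ys.ravel()],c,.075)
    col=b[220:250,295:375].reshape(-1,3);red=col[:,2]-np.maximum(col[:,0],col[:,1]);gr=col[:,1]-np.maximum(col[:,0],col[:,2])
    # counter y coordinate along the slot, yaw 7deg
    yc=q[:,0]*-np.sin(np.radians(7))+q[:,1]*np.cos(np.radians(7));xc=q[:,0]*np.cos(np.radians(7))+q[:,1]*np.sin(np.radians(7))
    sl=(abs(xc-.6265)<.012)
    for n,w in(("red",red),("green",gr)):
        k=sl&(w>12)
        if k.any():print(nm,n,k.sum(),"y",np.average(yc[k],weights=w[k]).round(4),yc[k].min().round(3),yc[k].max().round(3),"x",xc[k].mean().round(4))
s=snap('side');h=cv2.cvtColor(s[0],cv2.COLOR_BGR2HSV)
cv2.imwrite('s7.png',s[0])
o=h[270:310,290:325];m=(o[...,1]<60)&(o[...,2]>190)
E
```

```text
t: 31.55
tool_pos: [0.5714, -0.0508, 0.2071]
ee_rot: [3.141, 0.055, 0.003]
contact_force: [-0.3, -0.0, -0.2]
gripper_width: 0.0497
grasp_force: 0.0
t 31.55 pos [ 0.5714 -0.0508  0.2071] yaw 1.99 tilt [ 0.002  0.    -1.   ] F [-0.3 -0.  -0.2] w 0.0497
units [-0.411  2.041  1.142] turn units -0.0
start red 18 y -0.0574 -0.061 -0.054 x 0.6297
start green 35 y -0.1439 -0.15 -0.137 x 0.6287
```

```bash
python3 -m inch '[[-0.1,0.5,0,0,0],[-0.1,0.6,0,0,0],[-0.1,0.6,0,0,0],[-0.1,0.41,0,0,0],[0,0,0.5,0,0],[0,0,0.5,0,0],[0,0,0.5,0,0],[0,0,0.3,0,0]]'
python3 - <<'E'
from h import *
go(.5545,-.157,.1,2)
p,d,c=snap('side');h=cv2.cvtColor(p,cv2.COLOR_BGR2HSV)
for nm,lo,hi in(("green",(45,70,30),(85,255,255)),("red",(0,120,50),(6,255,255))):
    ys,xs=np.nonzero(cv2.inRange(h,lo,hi));q=plane(np.c_[xs,ys],c,.075);k=(q[:,0]>.6)&(q[:,0]<.65)&(q[:,1]>-.1)&(q[:,1]<.08)
    if k.any():print(nm,k.sum(),q[k].mean(0).round(4),q[k].min(0).round(3),q[k].max(0).round(3))
cv2.imwrite('pics/s8.png',cv2.resize(p[190:320,250:390],None,fx=4.5,fy=4.5,interpolation=2))
E
```

```text
t: 32.65
tool_pos: [0.5538, -0.1565, 0.1144]
ee_rot: [-3.14, -0.055, 0.003]
contact_force: [0.6, 1.0, -0.6]
gripper_width: 0.0007
grasp_force: 0.0
t 32.65 pos [ 0.5538 -0.1565  0.1144] yaw 1.99 tilt [-0.002 -0.001 -1.   ] F [ 0.6  1.  -0.6] w 0.0007
units [0.014 0.012 0.287] turn units -0.0
green 14 [ 0.6363 -0.0731  0.075 ] [ 0.628 -0.076  0.075] [ 0.648 -0.072  0.075]
red 16 [ 0.6388 -0.0638  0.075 ] [ 0.631 -0.065  0.075] [ 0.647 -0.062  0.075]
```

View pics/s8.png

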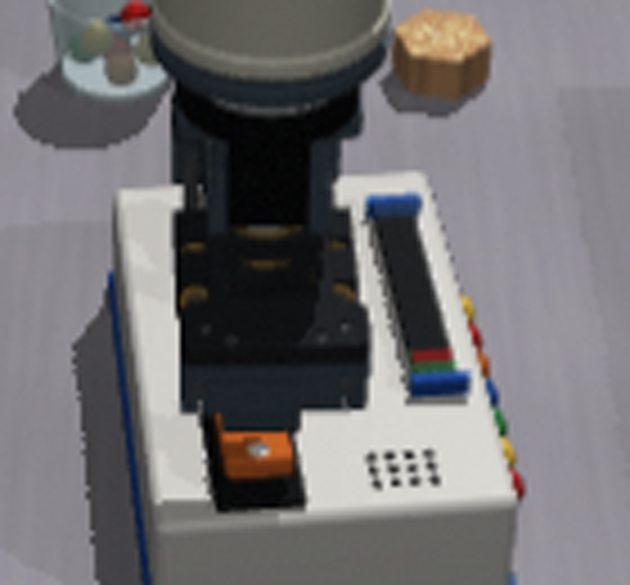

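The crank is on, the pointer is inside the band with some green still showing beyond it, and the fingertip hangs above the rocker's dotted end (258,450). Now I'll press.

```bash
python3 -m inch '[[0,0,0.15,0,0],[0,0,0.1,0,0],[0,0,0.06,0,0],[0,0,0.06,0,0],[0,0,0.06,0,0],[0,0,0,0,0],[0,0,0,0,0],[0,0,0,0,0]]'
python3 -c "
from h import *
p,d,c=snap('side');h=cv2.cvtColor(p,cv2.COLOR_BGR2HSV);m=cv2.inRange(h,(3,130,60),(15,255,255))[270:310,290:325];ys,xs=np.nonzero(m);print(len(xs),ys.min()+270,ys.max()+270)"
```

```text
t: 33.7
tool_pos: [0.5545, -0.1567, 0.0945]
ee_rot: [-3.141, -0.054, 0.0]
contact_force: [-0.5, 0.2, -0.7]
gripper_width: 0.0008
grasp_force: 0.0
43 293 296
```

```bash
python3 -m inch '[[0,0,0.04,0,0],[0,0,0.04,0,0],[0,0,0.04,0,0],[0,0,0.04,0,0],[0,0,0,0,0],[0,0,0,0,0],[0,0,0,0,0],[0,0,0,0,0]]'
```

```text
t: 34.75
tool_pos: [0.5549, -0.1572, 0.0877]
ee_rot: [3.14, 0.055, 0.002]
contact_force: [-5.0, -2.5, 26.6]
gripper_width: 0.0004
grasp_force: 12.9
```

```bash
python3 -m inch '[[0,0,-0.3,0,0],[0,0,-0.5,0,0],[0,0,-0.5,0,0],[0,0,-0.5,0,0],[-0.5,0,-0.5,0,0],[-0.8,0,-0.5,0,0],[-0.8,0,0,0,0],[-0.8,0,0,0,0]]'
python3 - <<'E'
from h import *
go(.5545,-.157,.1,2)
for n in('side','top'):
    D0=np.load(n+'0.npz');p1,d1,c=snap(n)
    for nm,p,d in(("start",D0['p'],D0['d']),("now",p1,d1)):
        P=cloud(d,c);q0=plane(np.c_[np.mgrid[:640,:480].reshape(2,-1).T],c,.088)
        h=cv2.cvtColor(p,cv2.COLOR_BGR2HSV);m=(cv2.inRange(h,(3,120,40),(16,255,255))>0)&(d>0);q=P[m]
        k=(abs(q[:,0]-.5515)<.03)&(abs(q[:,1]+.134)<.045);q=q[k]
        if len(q)<20: print(n,nm,len(q));continue
        for lo,hi in((-.17,-.145),(-.145,-.125),(-.125,-.1)):
            s=(q[:,1]>lo)&(q[:,1]<hi);print(n,nm,lo,s.sum(),np.median(q[s,2]).round(4) if s.any() else None)
cv2.imwrite('s9.png',p1)
# crank and pointer in side
p,d,c=snap('side');P=cloud(d,c);h=cv2.cvtColor(p,cv2.COLOR_BGR2HSV)
ys,xs=np.nonzero(cv2.inRange(h,(105,120,90),(125,255,255)));q=plane(np.c_[xs,ys],c,.12);k=(abs(q[:,0]-.5516)<.025)&(abs(q[:,1]-.0119)<.025);print('hub top at z .12',k.sum(),q[k].mean(0))
p,d,c=snap('top');b=p.astype(int);ys,xs=np.mgrid[220:250,295:375];q=plane(np.c_[xs.ravel(),ys.ravel()],c,.075);col=b[220:250,295:375].reshape(-1,3)
a=np.radians(7);yc=-q[:,0]*np.sin(a)+q[:,1]*np.cos(a);xc=q[:,0]*np.cos(a)+q[:,1]*np.sin(a)
for n,w in(("red",col[:,2]-col[:,:2].max(1)),("green",col[:,1]-np.maximum(col[:,0],col[:,2]))):
    k=(abs(xc-.6265)<.012)&(w>12)
    if k.any():print(n,k.sum(),np.average(yc[k],weights=w[k]).round(4),yc[k].min().round(3),yc[k].max().round(3))
E
```

```text
t: 35.75
tool_pos: [0.4083, -0.1615, 0.2267]
ee_rot: [-3.141, -0.055, -0.001]
contact_force: [-0.9, 0.1, 0.3]
gripper_width: 0.0005
grasp_force: 0.0
t 35.75 pos [ 0.4083 -0.1615  0.2267] yaw 2.0 tilt [ 0. -0. -1.] F [-0.9  0.1  0.3] w 0.0005
units [2.924 0.013 2.536] turn units 0.0
side start -0.17 116 0.0926
side start -0.145 89 0.0916
side start -0.125 82 0.0887
side now -0.17 132 0.0863
side now -0.145 126 0.0905
side now -0.125 110 0.0933
top start -0.17 49 0.0952
top start -0.145 92 0.0921
top start -0.125 86 0.0874
top now -0.17 0 None
top now -0.145 17 0.093
top now -0.125 71 0.0942
hub top at z .12 77 [0.55012352 0.01039794 0.12      ]
red 10 -0.143 -0.145 -0.141
green 12 -0.145 -0.15 -0.137
```

The rocker has tipped over fully, with its slope reversed to about +0.15 rad. The top view puts the pointer within about 1 mm of the band's centre, and the arm is clear of everything.

```bash
python3 -c "
from rig import job
print(job.hand_in())"
```

```text
the job is handed in; nothing more can be done
None
```

I handed the job in at about 36 s. The crank is fully down on the shaft and let go, the pointer is about 1 mm from the middle of the green band, and the rocker is tipped on; the hand-in gave no verdict.

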